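# Lock down the cover of the bench filter box with its quarter-turn stud

## Robot

A 6-joint arm with a two-finger parallel gripper is mounted at the origin on the work surface. World frame = base frame: x ahead of the robot, y to its left, z up, the work surface at z = 0. Lengths are in m, angles in rad, forces in N, time in s.
With the tool pointing down it reaches from about 0.375 to 0.975 m from the base axis. Payload 3.8 kg.
Tool frame: the origin (TCP) lies midway between the tips of the shut fingers; the grasp point (between the pads) lies 19 mm behind it; z points along the fingers, y is the line along which they close (so a half turn about z gives the same grasp; the last joint's range is limited). The gripper opens to 88 mm and grips with 3 to 60 N. Pads are 18 mm wide; open, the fingers measure 123 mm over their backs; the gripper's body (75 mm by 187 mm) begins 45 mm behind the grasp point.
Start: joints at [-1.139, 0.264, 1.604, -0, 1.274, -0.037], TCP at [0.305, -0.602, 0.239] pointing down, gripper open.
Joint ranges: [-2.63, 2.63], [-0.94, 2.18], [0.31, 2.57], [-1.31, 4.45], [0, 2.66], [-2.55, 2.55]. Speed limits (rad/s): [2.57, 2.57, 3.14, 3.14, 3.14, 3.14].

## Interface

Orientations are given as a rotation vector (axis times angle).
In Python, from cell import manip, inverse_kinematics, cams, order gives the robot as it stands. Calls block until the motion is done:
- manip.move_pose(position, orientation): joint-space move of the TCP to a pose.
- manip.move_linear(position, rate=0.15, rot=None): straight line of the TCP; rot=None keeps the orientation; rate is the mean speed in m/s.
- manip.set_joints(angles): joint-space move.
- manip.set_gripper(opening, force=None): finger opening in m; force is the grip in N (None keeps the last); returns when the fingers have stopped.
- manip.dwell(seconds).
- inverse_kinematics(position, orientation): joint angles nearest the present ones, or None.
- manip.state(): the state.
- cams.capture(name): name is "side" or "top" or "wrist"; returns a dict with "image" (400x640x3 uint8, blue, green, red), "z_map" (400x640 float32, m along the optical axis (not along the pixel's ray), 0 where there is no reading), "intrinsics" (3x3 intrinsics, pixels), "position" and "orientation" of the camera in the world; the wrist camera has in their place "T_tool_cam" (4x4, takes a point from camera to tool coordinates, whose origin is the TCP and whose axes are the flange's). Camera axes: x right, y down, z forward; pixel columns grow to the right and rows downward; lengths in m; the calibration is good to about 2 mm. A picture is of the moment at which its call begins: read the wrist's pose just before it.
A pose or a line that the arm cannot do raises manip.IKError and nothing moves.
- order.close_job(): hands the job in; it is judged then, once.
The state is a dict: "clock": time; "joint_pos": joint angles; "joint_velocities": joint speeds; "tau": joint torques, N m; "tool_pos": TCP position; "tcp_rot": TCP orientation; "contact_force": force on the tool from outside, world axes, zero at the start; "moment": the same for the moment, N m; "gripper_width": finger opening in m; "grasp_force": force on a finger pad.
Only numpy, scipy, OpenCV 4.12 (cv2) and the standard library are available. Lean on these libraries where they do the work, as an engineer would, in place of code of your own. Each camera call takes 0.05 s, during which the arm holds its last target. There are 200 camera calls.

## Task

The metal cover of the low white filter box has one open slot left. Take the bar-handled quarter-turn stud out of the rack, line its bar up with the open slot, push it fully home so that its flange lies flat on the cover, then turn it a quarter turn, either way, so that the bar stands across the slot and the key is locked underneath, and let go. Leave the other two pieces, the round knob and the low cap, in the rack.

Things in the scene. Friction and masses are not known exactly. Their poses are not given: they have to be found in the camera images.
- stud: Steel stud, 0.1-0.2 kg, hanging by its flange in one of three rack holes. Round flange 60 mm wide, 5 thick; on it a bar handle 44 long, 12 thick, top 39 above the flange's underside; below it a 14 mm shank and at its foot a key 40 x 12 x 8 mm, parallel to the bar, its underside 22, upper face 14 below the flange's underside. Origin: centre of the flange's underside. x along bar and key, z up.
- slot (a point): Open slot in the cover (top 105 mm up) of the fixed white louvred box, 240 x 150 mm. Point: centre of the slot's mouth on the cover's upper face. Slot 51 mm long along x, 21 wide along y, through the 10 mm cover; hollow 89 mm deep below, where the key turns freely either way, no stop or spring. 130 mm along +x a locked twin stud, fixed, fills the other slot, bar across.
- round_knob: Bystander in the rack: same flange, upright round grip 38 mm wide, top 37 mm above the flange's underside, thick round shank. Origin: centre of the flange's underside, z up. The rack: fixed white plastic block 280 x 84 x 40 mm with a row of three 46 mm through holes, 90 mm apart, flanges resting on its top.
- low_cap: Bystander in the rack: same flange, low domed cap 48 mm wide, top only 17 mm above the flange's underside, thick round shank. Origin: centre of the flange's underside, z up.
Mind the look-alikes: they are no part of the job. What is shaped like the stud but turquoise is not meant.

How it is judged:
By the outcome, as a careful person would: the job done as asked, in the order asked, and still so for the second after the job is handed in, with the robot touching nothing.
It also fails if it takes over 38 s, if anything falls off the work surface, if the arm or the gripper's body presses on something with over 40 N, if the wrist force passes 120 N, or if a joint passes its speed limit or range.

## Working session

There is one attempt and no reset: what is moved stays moved. The work goes in short steps, each a Python script; the robot and the scene stay as the last script left them, time stands still between calls to the robot, and variables do not carry over. Pictures are saved under pics/ and viewed, at most 10 in all, crops included, and the job is handed in when it is done.

```bash
ls; mkdir -p pics; python3 - <<'E'
from cell import manip,cams
import cv2,numpy as np
for n in("top","side"):
    c=cams.capture(n); cv2.imwrite(f"pics/{n}0.png",c["image"]); np.savez(f"{n}0.npz",**c)
    print(n,c["intrinsics"].tolist(),c["position"],c["orientation"])
print(manip.state())
E
```

```text
pics
top [[510.6683787062974, 0.0, 327.7087311358953], [0.0, 510.6683787062974, 204.99666392660035], [0.0, 0.0, 1.0]] [ 0.33130354 -0.02885471  1.04245938] [-2.18095707  2.11933232 -0.13314295]
side [[410.2874439548362, 0.0, 326.7655510876774], [0.0, 410.2874439548362, 206.73059810204802], [0.0, 0.0, 1.0]] [0.42346478 0.63166429 0.8762294 ] [-0.03798154  2.93403585 -1.04442914]
{'clock': 0.1, 'joint_pos': array([-1.13888113e+00,  2.64628827e-01,  1.60521776e+00,  2.31376225e-05,
        1.27368289e+00, -3.68997486e-02]), 'joint_velocities': array([ 3.94436379e-04, -1.76138973e-03, -3.78051206e-03, -4.00718841e-05,
       -4.71219319e-04,  9.47352904e-04]), 'tau': array([ 1.45599486e-03, -5.03616357e+01, -3.58072186e+01,  7.30648474e-02,
        2.33254465e-02, -5.39286316e-05]), 'tool_pos': array([ 0.3047274 , -0.60159793,  0.23755614]), 'tcp_rot': array([-3.05382778e+00, -7.29234859e-01,  5.62582066e-04]), 'contact_force': array([-0.20460494, -0.57935959, -0.0408562 ]), 'moment': array([ 0.00256987, -0.00959816,  0.00326458]), 'grasp_force': 0.0, 'gripper_width': 0.08795478041006868}
```

View pics/top0.png

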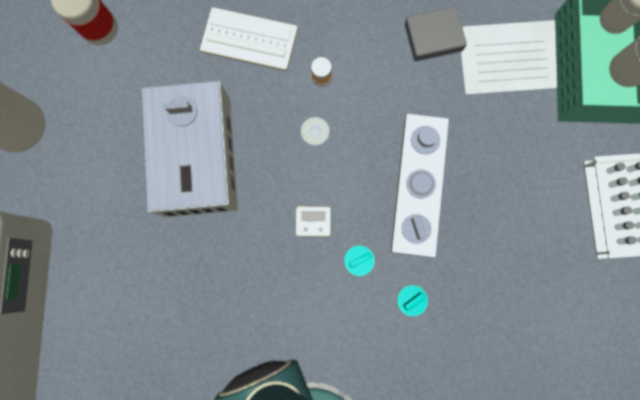

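View pics/side0.png

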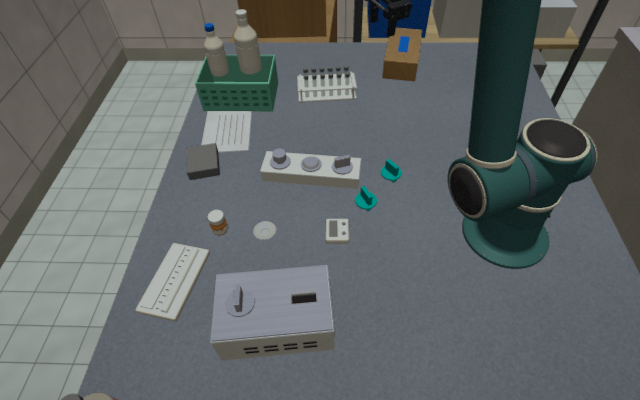

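The top view shows the stud (bar) in the rack at about (416,229), knob (425,138), cap (421,183). The open slot is the dark rectangle at about (186,179), the twin at (180,109). The turquoise look-alikes lie on the table at (360,261) and (413,300).

```bash
cat > h.py <<'E'
import numpy as np,cv2
from scipy.spatial.transform import Rotation as R
def cast(c,uv,z,T=None):
    "pixels -> points on plane z; T = world pose 4x4 of camera, else from c"
    if T is None:
        T=np.eye(4);T[:3,:3]=R.from_rotvec(c["orientation"]).as_matrix();T[:3,3]=c["position"]
    uv=np.atleast_2d(np.asarray(uv,float)); d=np.c_[uv,np.ones(len(uv))]@np.linalg.inv(c["intrinsics"]).T@T[:3,:3].T
    return T[:3,3]+d*((z-T[2,3])/d[:,2])[:,None]
def wristT(s,c):
    T=np.eye(4);T[:3,:3]=R.from_rotvec(s["tcp_rot"]).as_matrix();T[:3,3]=s["tool_pos"]
    return T@c["T_tool_cam"]
def down(yaw):
    "tool z down, tool y (closing line) at angle yaw from world x"
    y=np.array([np.cos(yaw),np.sin(yaw),0]);z=np.array([0,0,-1.]);x=np.cross(y,z)
    return R.from_matrix(np.c_[x,y,z]).as_rotvec()
E
python3 - <<'E'
from h import *
from cell import inverse_kinematics as ik
c=dict(np.load("top0.npz"))
g=cv2.cvtColor(c["image"],cv2.COLOR_BGR2GRAY)
m=np.zeros_like(g);m[155:200,165:210]=(g[155:200,165:210]<75)
r=cv2.minAreaRect(cv2.findNonZero(m));print(r)
P=cast(c,cv2.boxPoints(r),.105)
print("slot",P.mean(0),P)
print("twin",cast(c,[180,106],.144-.02))
hsv=[cast(c,p,z) for p,z in(((416,229),.045),((421,184),.045),((426,139),.045))];print(*hsv)
s=cast(c,[416,229],.07)[0]
for p,n in((P.mean(0),"slot"),(s,"stud")):
  for z in (.07,.15,.25,.3):
    for a in np.radians(range(0,181,30)):
      q=ik([p[0],p[1],z],down(a)); print(n,z,round(np.degrees(a)),None if q is None else np.round(q,2))
E
```

```text
((185.77230834960938, 178.4015350341797), (23.075529098510742, 7.599392890930176), 86.8201675415039)
slot [0.49721324 0.24609604 0.105     ] [[0.51839448 0.2558069  0.105     ]
 [0.51959454 0.24163276 0.105     ]
 [0.47602778 0.23642755 0.105     ]
 [0.47483618 0.25051697 0.105     ]]
twin [[0.6303939  0.26024943 0.124     ]]
[[ 0.42001959 -0.19376444  0.045     ]] [[ 0.50958955 -0.20306969  0.045     ]] [[ 0.60126289 -0.21259345  0.045     ]]
slot 0.07 0 [ 0.41  0.2   2.01 -0.    0.92  0.41]
slot 0.07 30 [ 0.41  0.2   2.01  0.    0.92 -0.11]
slot 0.07 60 [ 0.41  0.2   2.01 -0.    0.92 -0.63]
slot 0.07 90 [ 0.41  0.2   2.01 -0.    0.92 -1.16]
slot 0.07 120 [ 0.41  0.2   2.01  0.    0.92 -1.68]
slot 0.07 150 [ 0.41  0.2   2.01 -0.    0.92 -2.2 ]
slot 0.07 180 None
slot 0.15 0 [ 0.41  0.11  1.96 -0.    1.08  0.41]
slot 0.15 30 [ 0.41  0.11  1.96  0.    1.08 -0.11]
slot 0.15 60 [ 0.41  0.11  1.96 -0.    1.08 -0.63]
slot 0.15 90 [ 0.41  0.11  1.96 -0.    1.08 -1.16]
slot 0.15 120 [ 0.41  0.11  1.96  0.    1.08 -1.68]
slot 0.15 150 [ 0.41  0.11  1.96  0.    1.08 -2.2 ]
slot 0.15 180 None

[... 977 characters left out ...]
.08  2.14 -0.    1.07 -1.  ]
stud 0.15 60 [-0.48 -0.08  2.14  0.    1.07 -1.53]
stud 0.15 90 [-0.48 -0.08  2.14  0.    1.07 -2.05]
stud 0.15 120 None
stud 0.15 150 None
stud 0.15 180 None
stud 0.25 0 [-0.48 -0.16  2.03 -0.    1.27 -0.48]
stud 0.25 30 [-0.48 -0.16  2.03  0.    1.27 -1.  ]
stud 0.25 60 [-0.48 -0.16  2.03  0.    1.27 -1.53]
stud 0.25 90 [-0.48 -0.16  2.03  0.    1.27 -2.05]
stud 0.25 120 None
stud 0.25 150 None
stud 0.25 180 None
stud 0.3 0 [-0.48 -0.19  1.96 -0.    1.37 -0.48]
stud 0.3 30 [-0.48 -0.19  1.96  0.    1.37 -1.  ]
stud 0.3 60 [-0.48 -0.19  1.96  0.    1.37 -1.53]
stud 0.3 90 [-0.48 -0.19  1.96  0.    1.37 -2.05]
stud 0.3 120 None
stud 0.3 150 None
stud 0.3 180 None
```

```bash
python3 - <<'E'
from h import *
from cell import manip,cams
manip.move_pose([.42,-.194,.26],down(np.radians(-75)))
s=manip.state();c=cams.capture("wrist");T=wristT(s,c);np.savez("w1.npz",T=T,**c);cv2.imwrite("pics/w1.png",c["image"])
print(s["clock"],s["tool_pos"],c["T_tool_cam"].round(3).tolist(),T[:3,3])
E
```

```text
1.6667 [ 0.42019068 -0.19469037  0.26013999] [[-0.001, -0.954, -0.299, 0.078], [1.0, -0.001, 0.001, -0.001], [-0.001, -0.299, 0.954, -0.146], [0.0, 0.0, 0.0, 1.0]] [ 0.49512765 -0.17398699  0.4062371 ]
```

View pics/w1.png

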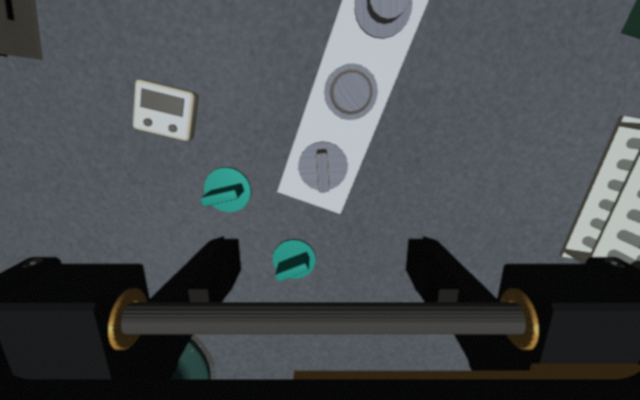

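Wrist view: stud at (322,167), bar nearly vertical in the image (about (322,150)–(322,188)), cap at (351,91), knob at (383,8).

```bash
python3 - <<'E'
from h import *
c=dict(np.load("w1.npz"));T=c["T"]
im=c["image"];g=cv2.cvtColor(im,cv2.COLOR_BGR2GRAY)
print(cast(c,[[322,167],[351,91]],.045,T), c["z_map"][167,322])
print(g[150:186:3,300:346:3])
cv2.imwrite("pics/w1c.png",cv2.resize(im[130:210,270:370],None,fx=7,fy=7,interpolation=cv2.INTER_CUBIC))
E
```

```text
[[ 0.4215595  -0.19291937  0.045     ]
 [ 0.51285839 -0.20204747  0.045     ]] 0.33266872
[[194 169 127 127 127 122  60  48  48 110 126 128 127 126 164 194]
 [186 127 130 130 130 116  78  91  98 107 129 127 129 127 131 183]
 [153 127 128 127 128 115 124 122 124 119 125 127 126 125 126 144]
 [135 128 129 129 129 127 123 121 125 123 128 128 127 127 128 130]
 [131 131 131 129 130 127 120 122 124 115 129 128 128 127 126 127]
 [131 129 129 129 129 124 118 122 123 109 127 125 126 127 126 125]
 [127 127 129 128 128 125 121 120 123 115 129 131 129 130 128 128]
 [134 132 131 130 129 128 122 121 123 117 127 126 125 125 125 128]
 [143 127 129 130 129 129 119 122 124 123 128 129 130 127 127 147]
 [176 130 130 131 130 130 114 123 123 122 125 130 129 130 128 174]
 [191 148 127 126 127 126 109 123 124 120 122 127 127 128 149 193]
 [194 187 144 128 127 126 117 123 124 118 122 125 125 144 191 194]]
```

View pics/w1c.png

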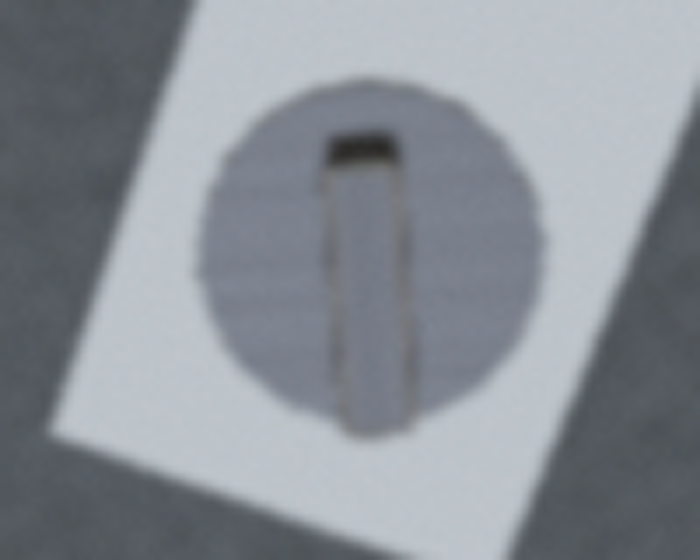

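The crop shows the bar's top face with ends at about (366,166) and (378,432) in crop pixels, tilted about 2.6° in the image, on a flange circle centred at (371,252).

```bash
python3 - <<'E'
from h import *
from cell import manip,cams
c=dict(np.load("w1.npz"));T=c["T"]
o=np.array([270-.43,130-.43])
B=cast(c,np.array([[366,166],[378,432]])/7+o,.079,T);d=B[0]-B[1]
print("bar",B,B.mean(0),np.linalg.norm(d),np.degrees(np.arctan2(d[1],d[0])))
print("flange",cast(c,np.array([371,252])/7+o,.045,T))
t=dict(np.load("top0.npz")); 
# slot look: put the wrist camera over the slot's front
p=np.array([.497,.246]);a=np.radians(7-90)
x=np.cross([np.cos(a),np.sin(a),0],[0,0,-1])[:2];print("tool x",x)
manip.move_pose([*(p-.045*x),.30],down(a))
s=manip.state();c=cams.capture("wrist");T=wristT(s,c);np.savez("w2.npz",T=T,**c);cv2.imwrite("pics/w2.png",c["image"])
print(s["clock"],s["tool_pos"])
E
```

```text
bar [[ 0.44283895 -0.18717208  0.079     ]
 [ 0.40246392 -0.19983665  0.079     ]] [ 0.42265143 -0.19350437  0.079     ] 0.042314705554289546 17.41524792585043
flange [[ 0.42341094 -0.19313179  0.045     ]]
tool x [0.99254615 0.12186934]
3.325 [0.45263442 0.23970354 0.29981132]
```

View pics/w2.png

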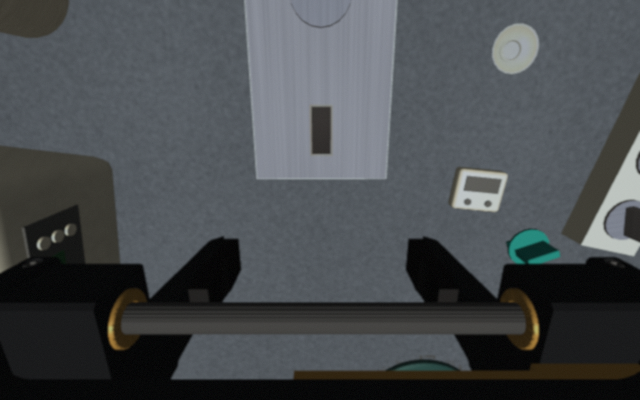

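The slot shows at about (311–331, 106–155), the box's front edge at row 179, the twin's flange at the top.

```bash
python3 - <<'E'
from h import *
c=dict(np.load("w2.npz"));T=c["T"];g=cv2.cvtColor(c["image"],cv2.COLOR_BGR2GRAY)
print(g[130,304:340],g[98:112,321],g[148:162,321])
for th in(80,100,115):
    m=np.zeros_like(g);m[95:167,300:342]=g[95:167,300:342]<th
    r=cv2.minAreaRect(cv2.findNonZero(m));b=cv2.boxPoints(r);P=cast(c,b,.105,T)
    e=[P[1]-P[0],P[2]-P[1]];e.sort(key=np.linalg.norm);d=e[1]*np.sign(e[1][0])
    print(th,r,P.mean(0),[np.linalg.norm(i) for i in e],np.degrees(np.arctan2(d[1],d[0])))
# box cover side edges at two rows
for row in(60,100,170):
    l=g[row,225:285].astype(float);q=g[row,360:420].astype(float)
    L=cast(c,[[225+np.argmax(np.diff(l))+.5,row],[360+np.argmin(np.diff(q))+.5,row]],.105,T);print(row,L[:,:2],L.mean(0))
E
```

```text
[140 140 142 140 139 135 125 100  72  53  49  49  49  49  49  50  48  49
  50  49  50  49  50  49  49  57  83 114 135 141 142 143 141 142 140 142] [139 139 140 139 140 139 138 131 102  71  54  51  52  51] [ 46  47  44  44  48  75 113 134 137 138 140 138 139 138]
80 ((320.5, 130.0), (46.0, 17.0), 90.0) [0.49828936 0.24818806 0.105     ] [np.float64(0.018087366060318483), np.float64(0.04910733403241345)] 7.2123676298647394
100 ((320.5, 130.0), (46.0, 19.0), 90.0) [0.49828937 0.24818797 0.105     ] [np.float64(0.02021529148697412), np.float64(0.04910787533799911)] 7.268048998813125
115 ((321.0, 130.0), (48.0, 20.0), 90.0) [0.4983069  0.24764227 0.105     ] [np.float64(0.021259514504327382), np.float64(0.051245805172862716)] 7.323730141647534
60 [[0.55943595 0.33031298]
 [0.57728005 0.18257466]] [0.568358   0.25644382 0.105     ]
100 [[0.5208708  0.32534143]
 [0.5387179  0.17736793]] [0.52979435 0.25135468 0.105     ]
170 [[0.44585255 0.31709434]
 [0.46367127 0.16894696]] [0.45476191 0.24302065 0.105     ]
```

```bash
python3 - <<'E'
from h import *
from cell import manip,cams
a=np.radians(17.4-90); p=[.4229,-.1933]
manip.move_pose([*p,.16],down(a))
manip.move_linear([*p,.051],rate=.08)
f0=manip.state()["contact_force"]
manip.set_gripper(0.0,35)
s=manip.state();print(s["gripper_width"],s["grasp_force"],s["contact_force"]-f0,s["tool_pos"])
manip.move_linear([*p,.12],rate=.08)
manip.move_linear([*p,.24],rate=.2)
s=manip.state();print(s["clock"],s["gripper_width"],s["grasp_force"],s["contact_force"])
a=np.radians(7.0-90); p=[.4983,.2479]
manip.move_pose([*p,.24],down(a))
manip.move_linear([*p,.142],rate=.1)   # key foot ~6 mm above cover
manip.dwell(.2)
s=manip.state();print(s["clock"],s["gripper_width"],s["contact_force"],s["tool_pos"])
c=cams.capture("wrist");np.savez("w3.npz",T=wristT(s,c),**c)
d=cams.capture("side")["image"]
cv2.imwrite("pics/w3.png",np.vstack([c["image"][60:360,120:520],d[230:330,200:350].repeat(2,0).repeat(2,1)[:, :300].copy() if 0 else cv2.resize(d[230:350,190:350],(400,300))]))
E
```

```text
0.01195396276370704 34.962084805592895 [-0.77443518 -0.68715161 -0.14854702] [ 0.42289744 -0.19331338  0.05098985]
9.4667 0.011965185875910462 34.959604097530246 [-0.38122195 -0.20579389 -1.55408405]
12.4417 0.012140669201785333 [ 0.19930021 -0.08895025 -1.16406545] [0.49883005 0.24815752 0.14284582]
```

View pics/w3.png

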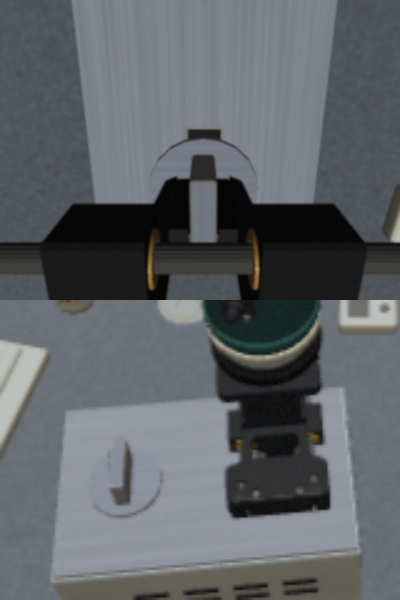

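The wrist crop shows the stud held upright, flange square over the slot, the slot's far end peeping out centred behind it. Next I insert, watching the force.

```bash
python3 - <<'E'
from h import *
from cell import manip
p=[.4983,.2479]
f0=manip.state()["contact_force"][2]
for z in [.136,.131,.126,.121,.119,.118,.117,.1165,.116,.1155,.115,.1145,.114]:
    manip.move_linear([*p,z],rate=.04)
    s=manip.state();f=s["contact_force"]
    print(z,s["tool_pos"].round(4),f.round(1),round(s["clock"],2))
    if f[2]-f0>(6 if z>.118 else 10): break
E
```

```text
0.136 [0.4978 0.2477 0.1353] [-0.2  0.1 -1.4] 12.84
0.131 [0.498  0.2477 0.1305] [-0.1  0.6 -1.2] 13.12
0.126 [0.498  0.2478 0.1255] [ 0.1 -0.8 -0.2] 13.39
0.121 [0.498  0.2478 0.1206] [ 0.1  0.7 -1.1] 13.67
0.119 [0.4982 0.2479 0.1189] [-0.4 -0.  -1.1] 13.92
0.118 [0.4983 0.2479 0.118 ] [-0.1 -0.1 -1.1] 14.17
0.117 [0.4982 0.2479 0.1169] [-0.7 -0.3 -2.2] 14.42
0.1165 [0.4983 0.2479 0.1165] [ 0.2 -1.5 -1.2] 14.67
0.116 [0.4983 0.2479 0.116 ] [-0.5  0.2 -1.4] 14.92
0.1155 [0.4983 0.2479 0.116 ] [-1.7 -0.1  3.5] 15.17
0.115 [0.4983 0.2479 0.116 ] [-3.6 -2.   6.6] 15.42
0.1145 [0.4984 0.2479 0.116 ] [-3.9 -2.3 10.2] 15.67
```

```bash
python3 - <<'E'
from h import *
from cell import manip,cams
p=[.4983,.2479]
manip.move_linear([*p,.1158],rate=.04)
for k in(18,36,54,72,90):
    manip.move_pose([*p,.1158],down(np.radians(7-90+k)))
    s=manip.state();print(k,s["tool_pos"].round(4),s["contact_force"].round(1),s["moment"].round(2),round(s["clock"],2))
manip.dwell(.2);s=manip.state()
print(np.degrees(R.from_rotvec(s["tcp_rot"]).as_matrix()[:2,1]*1/57.3),s["gripper_width"])
manip.set_gripper(.05)
s=manip.state();print(s["clock"],s["contact_force"])
manip.move_linear([*p,.17],rate=.08)
manip.move_linear([p[0]-.06,p[1]-.0,.30],rate=.2)
s=manip.state();c=cams.capture("wrist");np.savez("w4.npz",T=wristT(s,c),**c);d=cams.capture("side")["image"]
cv2.imwrite("pics/w4.png",np.vstack([c["image"][0:250,120:520],cv2.resize(d[240:360,190:350],(400,300),interpolation=cv2.INTER_CUBIC)]))
print(s["clock"])
E
```

```text
18 [0.4988 0.2481 0.116 ] [-0.1  0.7  2.1] [ 0.06 -0.05 -0.01] 16.32
36 [0.4986 0.248  0.116 ] [0.4 0.2 2. ] [ 0.05 -0.04  0.09] 16.72
54 [0.4985 0.2479 0.116 ] [-0.4 -1.   3.8] [-0.02  0.01  0.02] 17.12
72 [0.4985 0.248  0.116 ] [0.1 0.4 3.5] [-0.   -0.01  0.07] 17.52
90 [0.4985 0.248  0.116 ] [-0.8 -0.7  4.7] [ 0.02 -0.05  0.11] 17.92
[0.99276731 0.11943878] 0.011540190447009076
18.825 [-0.16586618 -0.3704872  -0.72803094]
20.5167
```

View pics/w4.png

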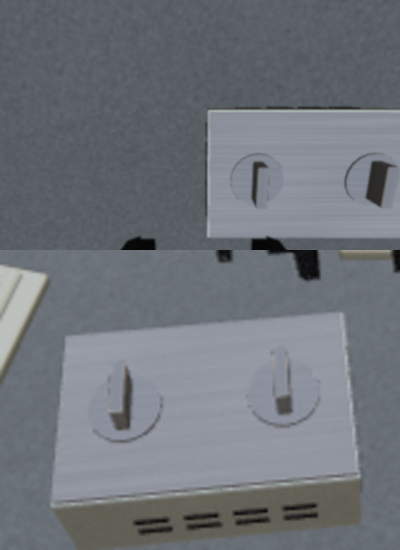

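Both bars stand across the box in both views, with the new flange flat on the cover. I'll check the bar's angle numerically before handing in.

```bash
python3 - <<'E'
from h import *
from cell import cams
c=cams.capture("wrist");w=dict(np.load("w4.npz"));s=dict(np.load("side0.npz"))
for n,q in(("twin",[[122,362],[118,405]]),("new",[[279,348],[283,394]])):
    q=np.array(q,float);q[:,0]=q[:,0]/2.5+190;q[:,1]=(q[:,1]-250)/2.5+240
    P=cast(s,q,.144);d=P[0]-P[1];print(n,P[:,:2],np.degrees(np.arctan2(d[1],d[0])))
cv2.imwrite("pics/w5.png",cv2.resize(w["image"][140:220,340:520],None,fx=4.4,fy=4.4,interpolation=cv2.INTER_CUBIC))
E
```

```text
twin [[0.62488851 0.23978709]
 [0.62173201 0.27708689]] -85.16286357929792
new [[0.49990138 0.2243368 ]
 [0.49390151 0.26474678]] -81.55472006234292
```

View pics/w5.png

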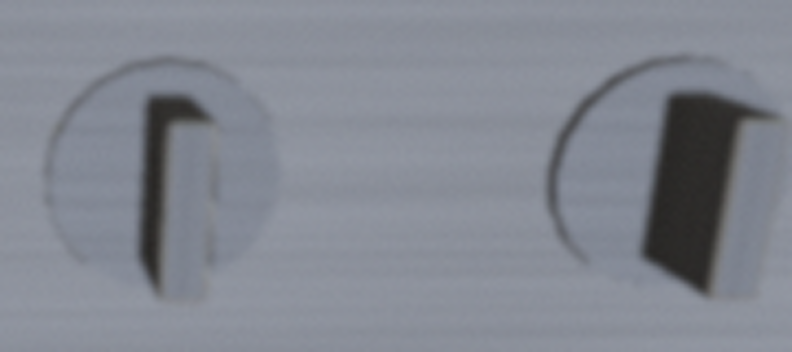

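The crop shows the stud's bar across the slot, parallel to the twin's within measuring error, with the flange flat on the cover and the gripper clear.

```bash
python3 -c "
from cell import order
print(order.close_job())"
```

```text
the job is handed in; nothing more can be done
None
```

The stud is fully home in the open slot, turned a quarter turn so its bar stands across, and released; the knob and cap were left in the rack, and the job was handed in at about 21 s (no verdict was returned).

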